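Show a glaze test tile to the inspection camera

TASK

Turn the selector on the ring-light box to the two-dot mark so that it clicks in and stays there. Then take the test tile with exactly one corner cut off out of the wooden rack and hold it up in front of the inspection camera: ribbed glazed face squarely towards the lens, right way up as the tilted camera sees it (cut corner at the top), the middle of the face on the lens axis and 12 cm from the lens. Finish while holding it still there; leave the other two tiles standing in their slots, do not knock the glaze pot or the wooden rib about, and do not touch the camera or its stand.

Things in the scene. Friction and masses are not known exactly. Their poses are not given: they have to be found in the camera images.
- tile_one: wanted tile: fired-clay plate 70 wide (its y), 100 high (z), 9 thick (x), 0.13 kg, ONE upper corner (-y, +z) cut off at 45 degrees over 22 mm. Front (-x): white glaze with three ribs, 24 to 68 mm up; back bare clay. Stands upright in any of the rack's slots, front to the rack's -x, upper 78 mm free; grip it across its thickness by the upper edge. Origin: middle of its underside
- tile_one_face (a point): centre of the front face of the wanted tile (50 mm above its lower edge, 4.5 mm in front of its mid-plane); axes as the tile
- tile_none: bystander: test tile of the same size with no corner cut off, standing in another slot; origin and axes as for tile_one
- tile_two: bystander: test tile of the same size with both upper corners cut off, standing in another slot; origin and axes as for tile_one
- rack: wooden slotted rack, fixed, 224 long (its x) by 104 by 36 mm with its end cleats, slotted block 30 high; three slots across it at x = -70, 0 and +70 mm, each 11 (x) by 73 (y) and 22 deep (slot floor 8 mm above the table). Origin: centre of its underside on the table
- light_box: fixed control box of the ring light, 96 (x) by 120 (y) by 46 mm high; black selector on its top, axis 10 mm towards -x from the centre. Marks round the selector, clockwise from above: open ring (off) 60 degrees left of the box's +x, one dot 20 left, two dots 20 right, three dots 60 right. Origin: centre of its underside
- selector (a joint): angle of the selector, rad, growing clockwise seen from above; it clicks into detents at 0 (off), 0.698 (one dot), 1.396 (two dots) and 2.094 (three dots) and is drawn into the nearest one when let go; turning takes up to 0.1 N m. Starts near off or one dot
- selector_grip (a point): point on the selector's axis 64 mm above the table, in the middle of its grip bar. The bar is 46 long (its x; white pointer line at the +x end), 13 wide (y) and stands from 54 to 75 mm above the table on a round skirt of radius 25 mm. Turns with the selector
- lens (a point): centre of the front of the lens, 0.285 to 0.305 m above the table. The camera looks along this frame's -x, tilted 15 to 32 degrees below level; its y is level, its z is up in the picture. The ring light, a disc of radius 36 mm, is 7 mm behind this point. It stays put during the work
- cam_stand: camera stand, not to be touched: base plate 130 by 140 by 14 mm; steel column 22 mm thick, 384 mm high, 62 mm behind (+x of) the origin; camera 60 mm wide in a tilt bracket 76 mm wide, tilt axis 320 mm above the origin, looking to -x. Origin: on the table below the tilt axis
- glaze_pot: bystander: white plastic glaze pot, 60 mm across, 86 mm high, standing on the table beyond the rack; origin: centre of its underside
- wood_rib: bystander: wooden kidney-shaped rib, 96 by 61 by 9 mm, lying on the table; origin: centre of its underside

How it is judged:
By the outcome, as a careful person would: the job done as asked, in the order asked, and still so for the second after the job is handed in, while the arm keeps its last pose, push and grip.
It also fails if it takes over 54 s, if anything falls off the work surface, if the arm or the gripper's body presses on something with over 40 N, if the wrist force passes 120 N, or if a joint passes its speed limit or range.

ROBOT

A 7-joint arm with a two-finger parallel gripper is mounted at the origin on a cart in front of the work surface, level with it; the furniture and walls round the work are solid. World frame = base frame: x ahead of the robot, y to its left, z up, the work surface at z = 0. Lengths are in m, angles in rad, forces in N, time in s.
With the tool pointing down it reaches from about 0.425 to 0.95 m from the base axis. Payload 16.7 kg.
Tool frame: the origin (TCP) lies on the centre line of the jaws, within the pads' length; the fingertips stand ahead of it and the grasp point (between the pads) lies 3 mm ahead of it (robot.nose_length is the z of the fingertips in the tool frame, in m); z points along the fingers, y is the line along which they close (so a half turn about z gives the same grasp; the last joint's range is limited). The gripper opens to 94 mm and grips with 3 to 60 N. Pads are 16 mm wide; open, the fingers measure 119 mm over their backs; the gripper's body (75 mm by 177 mm) begins 78 mm behind the grasp point.
Start: joints at [-1.413, 0.426, 0.074, 1.606, -0.034, 1.111, -0.067], TCP at [0.205, 0.643, 0.227] pointing down, gripper open.
Joint ranges: [-2.85, 2.85], [-0.5, 2.14], [-1.23, 1.37], [0.21, 2.46], [-1.02, 4.16], [0.16, 2.05], [-2.73, 2.73]. Speed limits (rad/s): [1.89, 1.89, 2.39, 2.39, 3.01, 3.01, 3.01].

INTERFACE

Orientations are given as [roll, pitch, yaw] about the fixed x, y, z axes, in that order (R = Rz(yaw) Ry(pitch) Rx(roll)).
In Python, from station import robot gives the robot as it stands. Calls block until the motion is done:
- robot.move_pose(position, orientation): joint-space move of the TCP to a pose.
- robot.servo_line(position, rot=None, feed=0.15, contact_N=None): straight line of the TCP; rot=None keeps the orientation; feed is the mean speed in m/s. With contact_N (N) it stops when the force on the tool has changed by that much, and returns True; else False.
- robot.goto_joints(angles): joint-space move.
- robot.gripper_open() and robot.grasp(): open the fingers fully, or close them until they stop; the grip force is fixed at half the most.
- robot.pause(seconds).
- robot.inverse_kinematics(position, orientation): joint angles nearest the present ones, or None.
- robot.read_camera(name): name is "scene" or "top"; returns the picture (480x640x3 uint8, red, green, blue); there is no depth.
- robot.camera_model(name): a dict with "fov_y" (degrees; the focal length in pixels is half the picture's height over the tangent of half this angle, whatever the lens; pixels are square), "cx", "cy" (the principal point, pixels), "extrinsics" (4x4, takes a point from world to camera coordinates). Camera axes: x right, y down, z forward; pixel columns grow to the right and rows downward; lengths in m; the calibration is good to about 2 mm. A picture is of the moment at which its call begins. camera_model takes no time and is no camera call.
A pose or a line that the arm cannot do raises robot.IKError and nothing moves.
- robot.close_job(): hands the job in; it is judged then, once.
Readings, each from a call of its own:
- robot.current_time(): time.
- robot.current_q(): joint angles.
- robot.current_qvel(): joint speeds.
- robot.current_tau(): joint torques, N m.
- robot.current_position(): TCP position.
- robot.current_ee_rot(): TCP orientation.
- robot.current_ft_force(): force on the tool from outside, world axes, zero at the start.
- robot.current_torque(): the same for the moment, N m.
- robot.current_width(): finger opening in m.
- robot.current_finger_force(): force on a finger pad.
Only numpy, scipy, OpenCV 4.12 (cv2) and the standard library are available. Lean on these libraries where they do the work, as an engineer would, in place of code of your own. Each camera call takes 0.05 s, during which the arm holds its last target. There are 200 camera calls.

## Working session

There is one attempt and no reset: what is moved stays moved. The work goes in short steps, each a Python script; the robot and the scene stay as the last script left them, time stands still between calls to the robot, and variables do not carry over. Pictures are saved under pics/ and viewed, at most 10 in all, crops included, and the job is handed in when it is done.

```bash
mkdir -p pics; ls
python3 - <<'E'
from station import robot
import cv2,numpy as np
np.set_printoptions(precision=4,suppress=True)
for n in("scene","top"):
    im=robot.read_camera(n);cv2.imwrite(f"pics/{n}0.png",im[:,:,::-1]);print(n,robot.camera_model(n))
print(robot.nose_length,robot.current_time(),robot.current_ee_rot(),robot.current_position())
E
```

```text
pics
scene {'fov_y': 53.74492415698352, 'cx': 319.7178580125484, 'cy': 231.61628001039145, 'extrinsics': array([[ 0.6498, -0.7601,  0.007 , -0.3544],
       [-0.5252, -0.4557, -0.7187,  0.4349],
       [ 0.5494,  0.4633, -0.6953,  1.0648],
       [ 0.    ,  0.    ,  0.    ,  1.    ]])}
top {'fov_y': 57.241580541433954, 'cx': 322.3673784837019, 'cy': 235.77092997325613, 'extrinsics': array([[ 0.0221, -0.9998, -0.0016,  0.0316],
       [-0.995 , -0.0218, -0.0975,  0.5904],
       [ 0.0975,  0.0038, -0.9952,  1.194 ],
       [ 0.    ,  0.    ,  0.    ,  1.    ]])}
0.022 0.1 [-3.1404  0.0001  2.8337] [0.2044 0.6429 0.2268]
```

View pics/scene0.png

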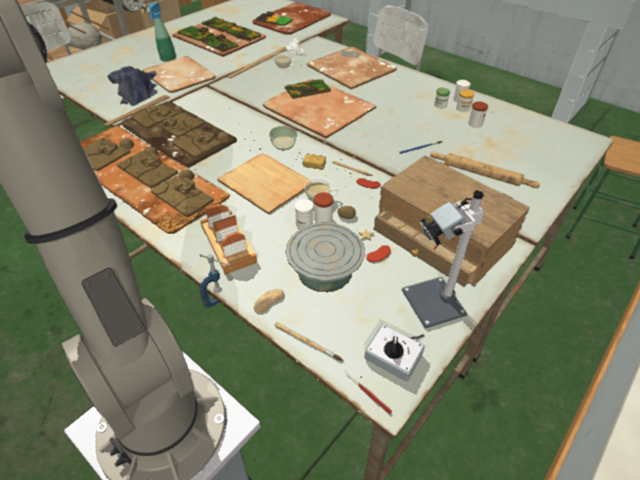

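View pics/top0.png

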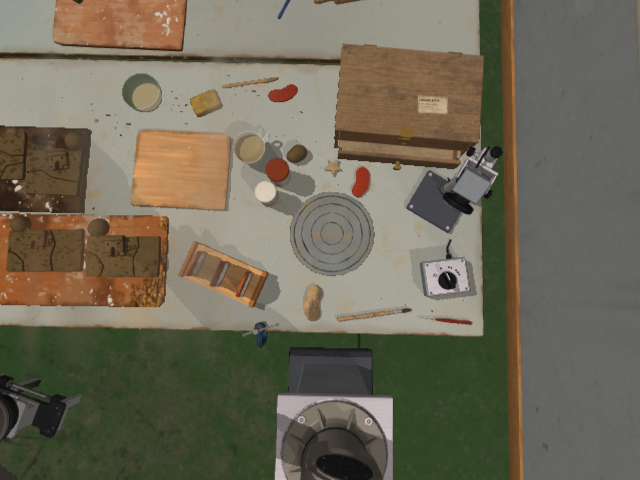

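The scene view shows the rack at about (230,240), the light box at (395,348) and the camera on its stand at (445,235). The top view has the rack at (225,272), the box at (446,277), the stand at (460,190), the banding wheel at (332,233), the glaze pot at (265,192) and the rib at (313,302). Next I'll enlarge the parts that matter.

Run:
```python
import cv2,numpy as np
t=cv2.imread("pics/top0.png");s=cv2.imread("pics/scene0.png")
def c(im,x,y,w,h,W,H):return cv2.resize(im[y:y+h,x:x+w],(W,H),interpolation=cv2.INTER_CUBIC)
# top montage : rack 100x75 @8 ; 
a=c(t,175,235,100,75,800,600);cv2.imwrite("pics/a.png",a)
b=np.hstack([c(t,400,140,100,75,400,300),c(t,410,240,66,75*66//100,400,300)])
d=np.hstack([c(s,395,180,80,150,320,600)[:300],c(s,395,180,80,150,320,600)[300:],np.zeros((300,160,3),np.uint8)])
b2=np.hstack([c(t,405,140,100,100,600,600)]);cv2.imwrite("pics/b.png",b2)
cv2.imwrite("pics/c.png",np.hstack([c(t,415,245,60,60,400,400),c(s,360,315,70,70,400,400)]))
cv2.imwrite("pics/d.png",np.hstack([c(s,190,195,75,112,400,597),c(s,395,180,80,120,400,597)]))
```

```text
(no output)
```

View pics/a.png

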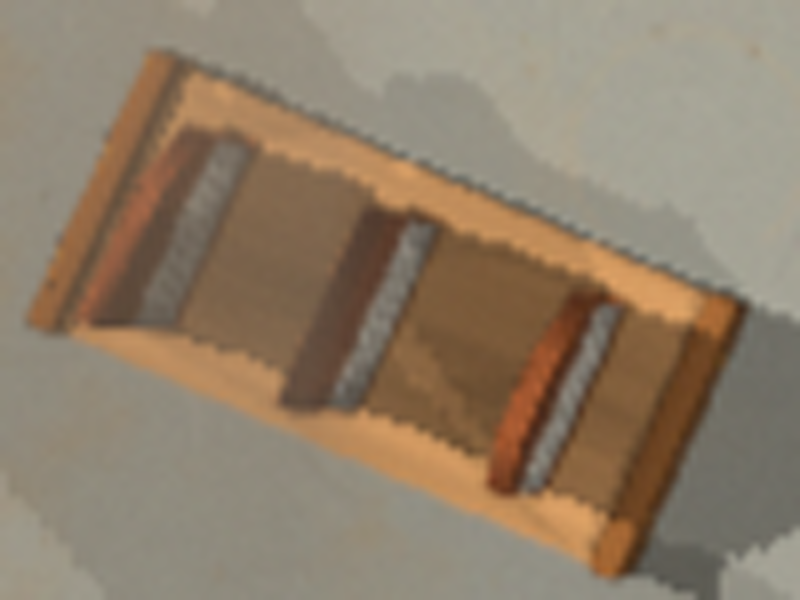

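View pics/b.png

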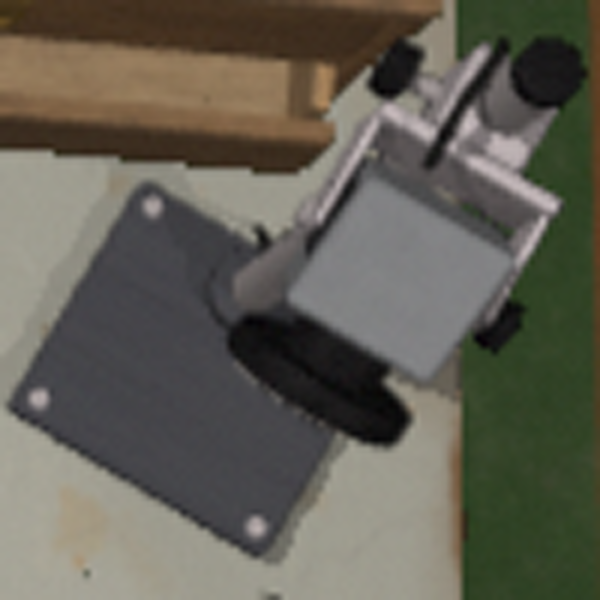

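View pics/c.png

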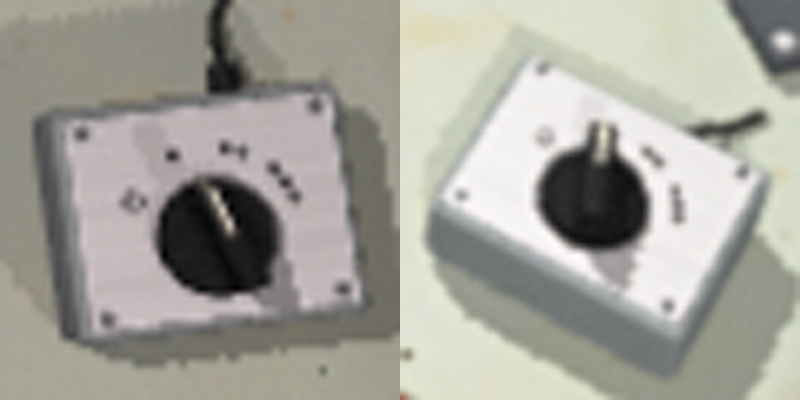

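View pics/d.png

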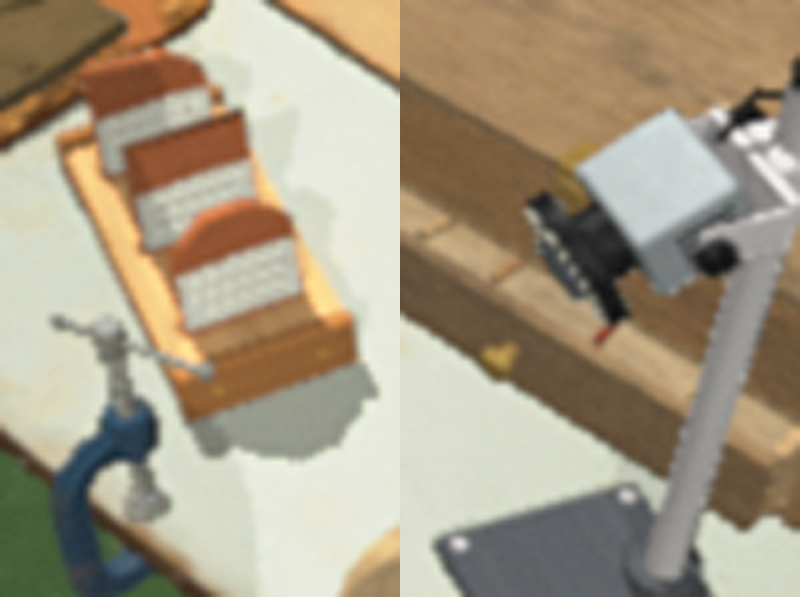

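The tile in the +y end slot has its one cut corner (scene crop, right side). The middle tile has none and the -y one has two. The glazed faces point world -y, and the pointer is on one dot. Next I'll fit the object poses from the clicked points in both views and check them with an overlay.

```bash
cat > fit.py <<'E'
import numpy as np,cv2
from scipy.optimize import least_squares
from scipy.spatial.transform import Rotation as Ro
from station import robot
np.set_printoptions(precision=4,suppress=True)
M={n:robot.camera_model(n) for n in("top","scene")}
def proj(n,P):
    m=M[n];E=m["extrinsics"];p=np.atleast_2d(P)@E[:3,:3].T+E[:3,3]
    f=240/np.tan(np.radians(m["fov_y"]/2));return p[:,:2]/p[:,2:]*f+[m["cx"],m["cy"]]
def crop(pts,ox,oy,s):return (np.array(pts,float)+.5)/s-.5+[ox,oy]
def pl(p,L):L=np.atleast_2d(L);c,s=np.cos(p[2]),np.sin(p[2]);return np.c_[p[0]+c*L[:,0]-s*L[:,1],p[1]+s*L[:,0]+c*L[:,1],L[:,2]]
A=lambda p:crop(p,175,235,8);B=lambda p:crop(p,405,140,6);C=lambda p:crop(p,415,245,400/60)
Cs=lambda p:crop(np.array(p)-[400,0],360,315,400/70);Dl=lambda p:crop(p,190,195,5.333);Dr=lambda p:crop(np.array(p)-[400,0],395,180,5)
def fit(obs,p0):
    r=lambda p:np.concatenate([(proj(n,pl(p,L))-u).ravel() for n,L,u in obs])
    s=least_squares(r,p0,loss="soft_l1");print(s.x,"res px",r(s.x).round(1));return s.x
# rack: x=(.112), y=.052 ; +x = world +y-ish, tile tops from both views
def tile(x,h,ys):return [[x-4.5e-3,y,h] for y in ys]
z=.036
rack=fit([("top",[[.112,-.052,z],[.112,.052,z]],A([(155,50),(28,326)])),
  ("top",[[-.112,-.052,0],],A([(746,308)])),
  ("scene",[[-.112,-.052,0],[-.112,.052,0],[-.112,.052,.036],[-.112,-.052,.036]],Dl([(357,358),(192,420),(180,385),(350,318)])),
  ("scene",[[-.0045,-.035,.108],[-.0045,.035,.108],[.0655,.035,.108]],Dl([(243,112),(127,152),(83,72)]))],[.4,.3,2.])
h=.046
box=fit([("top",[[.048,.06,h],[.048,-.06,h],[-.048,-.06,h],[-.048,.06,h]],C([(53,116),(337,88),(362,300),(86,338)])),
  ("scene",[[.048,.06,h],[.048,-.06,h],[-.048,-.06,h],[-.048,.06,h]],Cs([(538,55),(768,178),(672,330),(435,200)])),
 ("top",[[-.01,0,.054]],C([(217,236)]))],[.4,-.3,0.])
plate=fit([("top",[[.065,.07,.014],[-.065,.07,.014],[-.065,-.07,.014]],B([(148,183),(10,405),(268,560)]))],[.6,-.3,-.5])
# camera body corners triangulated
def tri(ut,us):
    return least_squares(lambda P:np.r_[(proj("top",P)-ut).ravel(),(proj("scene",P)-us).ravel()],[.6,-.3,.33])
T=B([(360,178),(512,262),(430,382),(287,300)]);S=Dr([(670,108),(738,185),(642,235),(578,170)])
P=[]
for a,b in zip(T,S):
    s=tri(a,b);P.append(s.x);print(s.x,s.fun)
P=np.array(P);print("edges",[np.linalg.norm(P[i]-P[i-1]) for i in range(4)])
ax=((P[0]+P[1])-(P[2]+P[3]))/2;print("yaw,tilt",np.degrees([np.arctan2(ax[1],ax[0]),np.arctan2(ax[2],np.hypot(ax[0],ax[1]))]),"mid front",(P[2]+P[3])/2,"plate yaw",np.degrees(plate[2]))
np.savez("fit.npz",rack=rack,box=box,plate=plate,P=P)
E
python3 fit.py
```

```text
[0.4782 0.317  1.1881] res px [-0.9 -0.4 -1.  -0.2  0.9 -0.5  0.9  0.6 -1.2  1.  -0.6 -0.6  1.2 -0.1
  0.2  0.3 -0.7  0.1  0.2  1.1]
[ 0.4837 -0.2944  0.1157] res px [-0.3 -0.8  0.9 -0.8  1.6  2.8 -1.1  1.2 -1.3 -2.6  1.5 -1.4  0.9  1.4
 -2.  -0.9  0.4  0.4]
[ 0.6975 -0.2843 -0.5274] res px [ 0.1 -1.   0.   0.4 -0.1  0.3]
[ 0.705  -0.2508  0.3463] [ 0.3612 -0.3077 -0.5155  0.1476]
[ 0.6755 -0.3017  0.349 ] [ 0.1805 -0.1527 -0.2483  0.0744]
[ 0.6362 -0.279   0.3323] [ 0.3021 -0.2598 -0.4141  0.1112]
[ 0.6656 -0.2312  0.3234] [ 0.0273 -0.0236 -0.0386  0.0099]
edges [np.float64(0.04960493643401994), np.float64(0.058913680758919666), np.float64(0.04838948190269372), np.float64(0.056857726729634815)]
yaw,tilt [-28.2685  23.9239] mid front [ 0.6509 -0.2551  0.3278] plate yaw -30.217885127982782
```

```bash
cat > lens.py <<'E'
from fit import *
yaw=np.radians(-29.6)
u=np.array([np.cos(yaw),np.sin(yaw),0]);lat=np.array([-u[1],u[0],0])
c0=plate[:2]+lat[:2]*.0009
def frame(th):  # columns x,y,z of lens
    x=u*np.cos(th)+np.array([0,0,np.sin(th)]);return np.c_[x,lat,np.cross(x,lat)]
def disc(q,off=0):
    R=frame(q[2]);c=np.r_[c0+u[:2]*q[0]+lat[:2]*q[3],q[1]];t=np.linspace(0,2*np.pi,361)[:-1]
    return c+off*R[:,0]+.036*(np.cos(t)[:,None]*R[:,1]+np.sin(t)[:,None]*R[:,2])
tp=B([(228,345),(260,393),(308,430),(360,446),(392,443),(411,420)]);sp=Dr([(528,198),(545,243),(578,298),(612,323)])
def res(q):
    o=[]
    for n,pts in(("top",tp),("scene",sp)):
        d=proj(n,disc(q));o+=list(np.linalg.norm(pts[:,None]-d[None],axis=2).min(1))
    return np.array(o+[(q[3])/.002])
if __name__=="__main__":
    s=least_squares(res,[-.09,.29,.41,0]);print(s.x,np.degrees(s.x[2]),s.fun)
    R=frame(s.x[2]);L=disc(s.x).mean(0)-.007*R[:,0];print("lens",L)
    ctr=P.mean(0)-disc(s.x).mean(0);print("box top centre in lens frame",R.T@ctr)
    np.savez("lens.npz",R=R,L=L)
    t=cv2.imread("pics/top0.png");sc=cv2.imread("pics/scene0.png")
    def view(n,im,x,y,w,hh,W,H,polys):
        k=W/w;o=cv2.resize(im[y:y+hh,x:x+w],(W,H),interpolation=cv2.INTER_CUBIC)
        for Q in polys:
            p=((proj(n,Q)-[x,y]+.5)*k-.5);cv2.polylines(o,[np.round(p*16).astype(int)],True,(0,255,255),1,cv2.LINE_AA,4)
        return o
    def rect(p,x0,x1,y,z):return pl(p,[[x0,-y,z],[x1,-y,z],[x1,y,z],[x0,y,z]])
    def til(x,s):return pl(rack,[[x+s,-.035,.03],[x+s,-.035,.108],[x+s,.035,.108],[x+s,.035,.03]])
    rk=[rect(rack,-.112,.112,.052,.0),rect(rack,-.112,.112,.052,.036)]+[til(x,d) for x in(-.07,0,.07) for d in(-.0045,.0045)]
    bx=[rect(box,-.048,.048,.06,.046),rect(box,-.048,.048,.06,0),pl(box,[[-.01+.025*np.cos(a),.025*np.sin(a),.054] for a in np.linspace(0,6.28,40)])]
    st=[rect(plate,-.065,.065,.07,.014),disc(s.x),disc(s.x,.01),P]
    r1=np.hstack([view("top",t,180,235,90,80,270*1,240,rk),view("top",t,415,245,60,68,265,300,bx)[:240],view("top",t,405,145,88,80,265,240,st)])
    r1=np.hstack([view(n,im,*a,266,300,q) for n,im,a,q in[("top",t,(180,232,80,90),rk),("top",t,(415,245,62,70),bx),("top",t,(430,155,62,70),st)]])
    r2=np.hstack([view(n,im,*a,266,300,q) for n,im,a,q in[("scene",sc,(194,195,80,90),rk),("scene",sc,(360,315,71,80),bx),("scene",sc,(415,190,62,70),st)]])
    cv2.imwrite("pics/ov.png",np.vstack([r1,r2]))
E
python3 lens.py | tail -6
```

```text
edges [np.float64(0.04960493643401994), np.float64(0.058913680758919666), np.float64(0.04838948190269372), np.float64(0.056857726729634815)]
yaw,tilt [-28.2685  23.9239] mid front [ 0.6509 -0.2551  0.3278] plate yaw -30.217885127982782
[-0.0721  0.3092  0.0133 -0.0012] 0.7597076799715848 [ 1.1923  1.2097  2.2174  1.3054  0.4449  0.142   0.8548  1.9845  3.101
  2.5563 -0.618 ]
lens [ 0.6286 -0.2456  0.3091]
box top centre in lens frame [0.0398 0.0032 0.028 ]
```

View pics/ov.png

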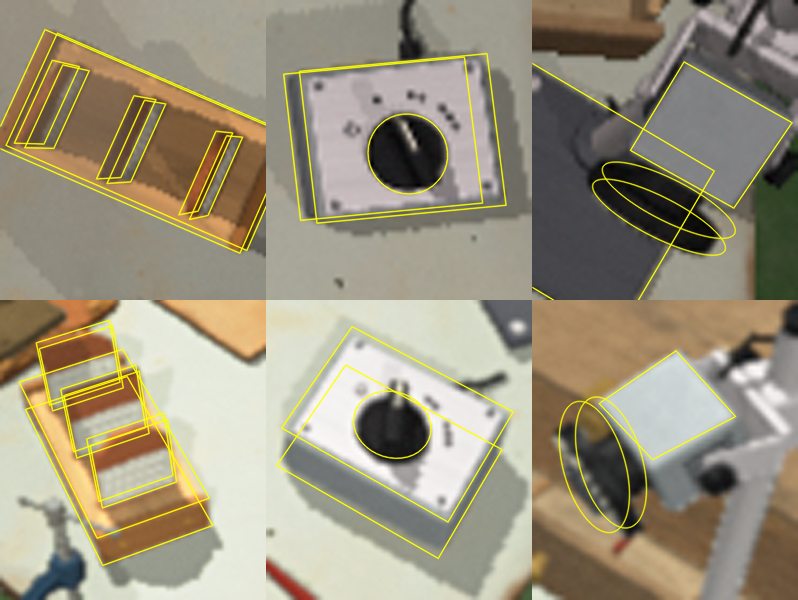

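The rack and selector overlays fit well. The ring-light disc fit drifted off in tilt, so I'll refit it with the tilt prior from the camera body.

```bash
cat > lens2.py <<'E'
from lens import *
Dp=lambda p:crop(np.array(p)-[532,300],415,190,266/62)
sp=Dp([(562,425),(568,445),(590,490),(615,520),(634,533),(641,527)])
def res(q,pr):
    o=[]
    for n,pts in(("top",tp),("scene",sp)):
        d=proj(n,disc(q));o+=list(np.linalg.norm(pts[:,None]-d[None],axis=2).min(1))
    return np.array(o+[q[3]/.002,(q[2]-np.radians(24))/np.radians(pr)])
for pr in(1,3,8):
    s=least_squares(res,[-.085,.29,.41,0],args=(pr,),diff_step=1e-3,loss="soft_l1")
    R=frame(s.x[2]);D=disc(s.x).mean(0);print(pr,s.x,np.degrees(s.x[2]),s.cost,s.fun[:12].round(1),"lens",D-.007*R[:,0],"boxtop",R.T@(P.mean(0)-D))
    if pr==1:q=s.x;np.savez("lens.npz",R=R,L=D-.007*R[:,0])
t=cv2.imread("pics/top0.png");sc=cv2.imread("pics/scene0.png")
o=[]
for n,im,x,y in(("top",t,437,180),("scene",sc,415,210)):
    k=10;v=cv2.resize(im[y:y+40,x:x+40],(400,400),interpolation=cv2.INTER_CUBIC);v=cv2.convertScaleAbs(v,alpha=1.6,beta=20);w=v.copy()
    for off in(0,.008):
        p=(proj(n,disc(q,off))-[x,y]+.5)*k-.5
        cv2.polylines(w,[np.round(p*16).astype(int)],True,(0,255,255),1,cv2.LINE_AA,4)
    o.append(w)
cv2.imwrite("pics/ov2.png",np.hstack(o))
E
python3 lens2.py | tail -6
```

```text
[ 0.6656 -0.2312  0.3234] [ 0.0273 -0.0236 -0.0386  0.0099]
edges [np.float64(0.04960493643401994), np.float64(0.058913680758919666), np.float64(0.04838948190269372), np.float64(0.056857726729634815)]
yaw,tilt [-28.2685  23.9239] mid front [ 0.6509 -0.2551  0.3278] plate yaw -30.217885127982782
1 [-0.0729  0.3027  0.4653 -0.0007] 26.659108453576195 12.535745605892282 [0.5 1.8 2.4 0.7 1.3 3.6 0.1 1.  0.2 0.4 1.8 3.5] lens [ 0.6288 -0.245   0.2996] boxtop [0.0517 0.0026 0.0132]
3 [-0.0719  0.2998  0.5254 -0.0003] 30.104654513194077 9.813075258130038 [0.2 1.  1.5 0.1 1.4 3.4 1.4 0.4 0.7 0.1 1.3 3.2] lens [ 0.63   -0.2453  0.2963] boxtop [0.053  0.0023 0.0131]
8 [-0.0719  0.2998  0.5313 -0.0003] 30.439646495477255 8.72650549731459 [0.2 0.9 1.4 0.2 1.5 3.3 1.5 0.3 0.8 0.2 1.3 3.2] lens [ 0.6301 -0.2453  0.2963] boxtop [0.0531 0.0023 0.0128]
```

View pics/ov2.png

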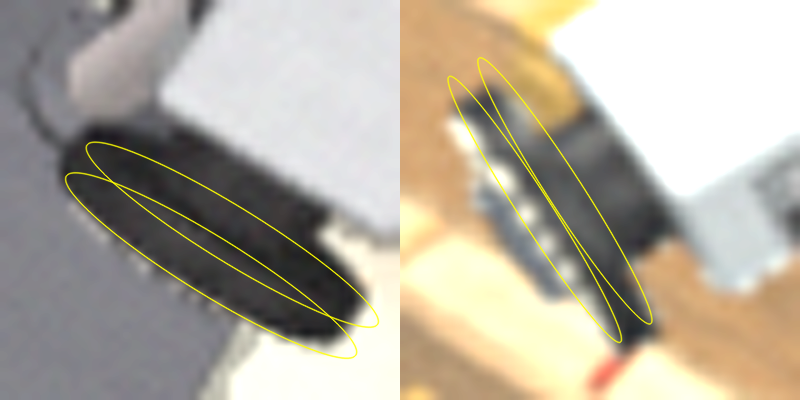

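The disc in the top panel (left) runs (60,165) to (345,340). The scene panel (right) shows it almost edge-on from (455,90) to (635,345), with the LEDs just visible. Tilt comes out between 24 and 30 degrees depending on the feature, so I'll refine it from the camera-body edge directions.

```bash
cat > tilt.py <<'E'
from lens import *
for n in("scene","top"):
    g=cv2.cvtColor(cv2.imread(f"pics/{n}0.png"),cv2.COLOR_BGR2GRAY)
    x,y,w,h_=(415,190,65,65) if n=="scene" else (437,155,65,65)
    k=4;v=cv2.resize(g[y:y+h_,x:x+w],None,fx=k,fy=k,interpolation=cv2.INTER_CUBIC)
    L=cv2.createLineSegmentDetector(0).detect(v)[0][:,0]
    for l in L:
        a=(l+.5)/k-.5+[x,y,x,y];d=a[2:]-a[:2]
        if np.hypot(*d)>9:print(n,a.round(1),"len",np.hypot(*d).round(1),"ang",((np.degrees(np.arctan2(d[1],d[0]))+180)%180).round(1))
    for th in(18,21,24,27,30):
        R=frame(np.radians(th));o=[]
        for c in (P.mean(0),(P[0]+P[3])/2,(P[1]+P[2])/2):
          for j in range(3):
            d=np.diff(proj(n,[c-.02*R[:,j],c+.02*R[:,j]]),axis=0)[0];o.append((np.degrees(np.arctan2(d[1],d[0]))+180)%180)
        print(n,th,"xyz dirs at centre/left/right",np.round(o,1))
E
python3 tilt.py | grep -E "^(scene|top)"
```

```text
scene [463.6 211.  472.7 220.9] len 13.5 ang 47.5
scene [440.2 242.3 434.3 249.7] len 9.4 ang 128.3
scene [427.6 210.5 445.3 234.3] len 29.7 ang 53.3
scene [436.4 245.1 431.9 235.4] len 10.6 ang 65.2
scene [471.5 220.6 460.9 224. ] len 11.2 ang 162.2
scene [429.4 239.8 421.7 231.9] len 11.1 ang 45.5
scene [461.9 216.1 448.8 201.3] len 19.7 ang 48.4
scene [448.5 201.1 429.9 212.8] len 21.9 ang 147.9
scene [443.4 228.6 462.3 217.9] len 21.7 ang 150.2
scene [454.6 253.6 440.5 245. ] len 16.4 ang 31.3
scene [464.4 252.2 469.4 236.6] len 16.3 ang 107.6
scene [414.1 239.  436.6 254.7] len 27.4 ang 34.9
scene [414.5 205.5 426.4 212.1] len 13.6 ang 29.2
scene [470.6 237.5 478.8 242.3] len 9.5 ang 30.6
scene 18 xyz dirs at centre/left/right [153.6  50.6  82.2 153.7  50.6  81.4 153.6  50.5  83. ]
scene 21 xyz dirs at centre/left/right [151.8  50.6  77.7 151.8  50.6  77.  151.8  50.5  78.4]
scene 24 xyz dirs at centre/left/right [150.   50.6  73.  150.   50.6  72.4 150.1  50.5  73.6]
scene 27 xyz dirs at centre/left/right [148.2  50.6  68.1 148.1  50.6  67.6 148.4  50.5  68.6]
scene 30 xyz dirs
[... 665 characters left out ...]
452.5 190.2 474.9 203. ] len 25.7 ang 29.8
top [476.3 202.9 490.3 184.3] len 23.3 ang 126.9
top [489.9 182.3 466.7 168.9] len 26.8 ang 30.0
top [457.1 172.4 465.  158.4] len 16.1 ang 119.7
top [436.7 161.4 459.  163.3] len 22.3 ang 4.9
top 18 xyz dirs at centre/left/right [123.   30.   20.1 122.6  30.   18.3 123.4  29.9  21.5]
top 21 xyz dirs at centre/left/right [123.5  30.   37.7 123.   30.   39.5 124.   29.9  36.4]
top 24 xyz dirs at centre/left/right [124.   30.   54.6 123.5  30.   59.2 124.6  29.9  51.1]
top 27 xyz dirs at centre/left/right [124.5  30.   68.4 123.9  30.   74.1 125.2  29.9  63.8]
top 30 xyz dirs at centre/left/right [125.1  30.   78.9 124.3  30.   84.5 125.8  29.9  74.1]
```

```bash
cat > joint.py <<'E'
from lens import *
import lens
ct=np.array([(466.5,168.2),(490.1,183.2),(475.6,203.2),(452.5,189.5)]);cs=np.array([(448.6,201.2),(462.2,216.9),(443.4,228.6),(429.9,212.8)])
V=lambda p,ox,oy,x0=0:crop(np.array(p)-[x0,0],ox,oy,10)
tp=V([(60,168),(75,205),(105,240),(150,277),(190,302),(230,323),(270,338),(310,345),(340,342),(362,305)],437,180)
sp=V([(455,92),(487,88),(620,350),(654,334)],415,210,400)
def hull(n,q,t):
    h=cv2.convexHull(np.r_[proj(n,disc(q)),proj(n,disc(q,t))].astype(np.float32));return h
# p: a,z,tilt,lat of disc; t thickness; box: front dist b, top offset h, length l
def res(p,useb=1,used=1,pr=1e3):
    q=p[:4];R=frame(q[2]);D=np.r_[c0+u[:2]*q[0]+lat[:2]*q[3],q[1]];o=[]
    for n,pts in(("top",tp),("scene",sp)):
        h=hull(n,q,p[4]);o+=[used*cv2.pointPolygonTest(h,tuple(map(float,a)),True) for a in pts]
    f,b=p[5],p[5]+p[7]
    Q=D+np.array([[b,.03,p[6]],[b,-.03,p[6]],[f,-.03,p[6]],[f,.03,p[6]]])@R.T
    o+=list(useb*np.r_[(proj("top",Q)-ct).ravel(),(proj("scene",Q)-cs).ravel()])
    return np.array(o+[(p[4]-.008)/.003,p[3]/.003])
for ub,ud in((1,.01),(.01,1),(1,1)):
    best=min((least_squares(res,[-.075,.3,np.radians(t0),0,.008,.03,.02,.05],args=(ub,ud),diff_step=1e-4,x_scale=[.01,.01,.1,.01,.01,.01,.01,.01],loss="soft_l1") for t0 in(20,24,28)),key=lambda s:s.cost)
    p=best.x;R=frame(p[2]);D=disc(p[:4]).mean(0);print("J",ub,ud,p,"tilt",np.degrees(p[2]).round(2),"cost",best.cost.round(2),"lens",D-.007*R[:,0])
    print("J",best.fun.round(1))
np.savez("lens.npz",R=R,L=D-.007*R[:,0])
# selector & tile numbers
print("J selector",pl(box,[[-.01,0,.064]]),"tile",pl(rack,[[.07,0,.058]]))
E
python3 joint.py | grep -A3 "^J"
```

```text
J 1 0.01 [-0.0719  0.2947  0.4642  0.0014  0.008   0.0296  0.0198  0.0501] tilt 26.6 cost 2.16 lens [ 0.6307 -0.2437  0.2916]
J [ 0.   0.  -0.  -0.  -0.  -0.  -0.   0.   0.  -0.   0.   0.   0.  -0.
 -0.9  0.4  0.8 -0.1  1.1  0.1 -0.6 -0.5 -0.  -0.4  0.5  0.4 -0.3  0.6
 -0.1 -0.4  0.   0.5]
J 0.01 1 [-0.07    0.2946  0.5424  0.0011  0.0082  0.0292  0.0168  0.0504] tilt 31.08 cost 0.58 lens [ 0.6324 -0.245   0.291 ]
J [ 0.4  0.3 -0.1 -0.3 -0.2 -0.1  0.1  0.6  0.3  0.2  0.1 -0.2 -0.1  0.2
 -0.   0.   0.   0.   0.   0.  -0.  -0.  -0.  -0.   0.  -0.  -0.   0.
  0.   0.   0.1  0.4]
J 1 1 [-0.0704  0.2946  0.5271  0.0013  0.0082  0.0293  0.0172  0.0504] tilt 30.2 cost 3.06 lens [ 0.6322 -0.2446  0.2911]
J [ 0.5  0.3 -0.2 -0.4 -0.3 -0.2  0.1  0.6  0.2 -0.   0.2 -0.1  0.2  0.
 -0.8  0.5  0.9  0.1  1.   0.  -0.6 -0.6 -0.2 -0.8  0.4  0.  -0.1  1.1
  0.   0.   0.1  0.4]
J selector [[ 0.4738 -0.2955  0.064 ]] tile [[0.5043 0.382  0.058 ]]
```

```bash
cat > col.py <<'E'
from lens import *
pts=Dr([(665,552),(708,415),(752,280)])
def r(p):
    c=c0+u[:2]*p[0]+lat[:2]*.001;l=proj("scene",[[*c,.02],[*c,.3]]);d=(l[1]-l[0])/np.linalg.norm(l[1]-l[0])
    return (pts-l[0])@np.array([-d[1],d[0]])
s=least_squares(r,[.05]);a=s.x[0]-.062;print("K col",s.x,s.fun,"tilt axis along",a,"horiz to disc",a+.071)
hz=a+.071;print("K tilt if axis through", np.degrees(np.arctan2(.0254,hz)))
c=c0+u[:2]*s.x[0];print("K",proj("top",[[*c,.014],[*c,.384]]),"crop b",(proj("top",[[*c,.014],[*c,.384]])-[405,140])*6)
E
python3 col.py|grep -A2 ^K
```

```text
K col [0.0398] [-0.2603 -0.1149  0.3395] tilt axis along -0.022154717653859124 horiz to disc 0.04884528234614087
K tilt if axis through 27.4748500618661
K [[445.7795 188.888 ]
 [496.9961 151.3217]] crop b [[244.6769 293.3281]
 [551.9768  67.93  ]]
```

Everything now agrees: tilt is about 28° and the lens is at (0.632, -0.2445, 0.291). The column projection also lands on its base and cap in the top image. Now I'll check IK for all the poses.

```bash
cat > plan.py <<'E'
import numpy as np
from scipy.spatial.transform import Rotation as Ro
from station import robot
np.set_printoptions(precision=3,suppress=True)
z=np.load("fit.npz");rack,box=z["rack"],z["box"]
yaw,th=np.radians(-29.6),np.radians(28)
u=np.array([np.cos(yaw),np.sin(yaw),0]);LX=u*np.cos(th)+np.array([0,0,np.sin(th)]);LY=np.array([-u[1],u[0],0]);LZ=np.cross(LX,LY)
LENS=np.array([.632,-.2445,.2912]);RT=np.c_[-LX,-LY,LZ]
rpy=lambda R:Ro.from_matrix(R).as_euler("xyz")
down=lambda psi:np.array([np.pi,0,psi])
def off(p,d):c,s=np.cos(p[2]),np.sin(p[2]);return np.array([p[0]+c*d,p[1]+s*d])
SEL=off(box,-.01);TIL=off(rack,.07);TZ=.100
def hold(psi,dist=.12,tcp_tile=np.array([0,0,TZ-.008])):
    Rt0=Ro.from_euler("z",rack[2]).as_matrix();Rtool=Ro.from_euler("xyz",down(psi)).as_matrix()
    R=RT@Rt0.T@Rtool;face=LENS-dist*LX
    return face+RT@(tcp_tile-np.array([-.0045,0,.05])),rpy(R)
E
python3 - <<'E'
from plan import *
print(robot.current_q())
for psi in(.465,.465+np.pi,.465-np.pi):
    for d in(0,-.698,-.73):print("sel",psi,d,robot.inverse_kinematics([*SEL,.08],down(psi+d)))
for psi in(rack[2]+np.pi/2,rack[2]-np.pi/2):
    print("tile",psi,robot.inverse_kinematics([*TIL,TZ],down(psi)),robot.inverse_kinematics([*TIL,.26],down(psi)))
    for d in(.12,.2):
        p,r=hold(psi,d);print(" hold",p,r,robot.inverse_kinematics(p,r))
E
```

```text
[-1.412  0.427  0.074  1.607 -0.034  1.111 -0.067]
sel 0.465 0 [-0.301  0.663  1.017  2.033 -0.75   0.875  0.037]
sel 0.465 -0.698 [-0.301  0.663  1.017  2.033 -0.75   0.875 -0.661]
sel 0.465 -0.73 [-0.301  0.663  1.017  2.033 -0.75   0.875 -0.693]
sel 3.606592653589793 0 [ 0.83   0.459 -0.481  1.969  0.295  0.782  2.216]
sel 3.606592653589793 -0.698 [-0.197  0.568  0.842  2.028 -0.591  0.804  2.334]
sel 3.606592653589793 -0.73 [-0.187  0.562  0.827  2.028 -0.578  0.8    2.29 ]
sel -2.6765926535897933 0 [ 0.83   0.459 -0.481  1.969  0.295  0.782  2.216]
sel -2.6765926535897933 -0.698 [-0.197  0.568  0.842  2.028 -0.591  0.804  2.334]
sel -2.6765926535897933 -0.73 [-0.187  0.562  0.827  2.028 -0.578  0.8    2.29 ]
tile 2.7589105392562026 [-0.889  0.498  0.183  1.819 -0.118  0.836  0.54 ] [-0.926  0.334  0.226  1.679 -0.081  1.138  0.51 ]
 hold [ 0.519 -0.18   0.27 ] [-2.653 -0.    -2.087] [-0.927 -0.206  0.935  2.229  0.635  0.684  2.23 ]
 hold [ 0.458 -0.146  0.232] [-2.653 -0.    -2.087] [-0.899 -0.312  0.774  2.389  0.801  0.719  1.969]
tile -0.3826821143335908 [-1.517  0.88   1.202  1.854 -0.932  1.11  -1.906] [-1.556  0.609  1.214  1.712 -0.6    1.252 -2.154]
 hold [ 0.519 -0.18   0.27 ] [2.653 0.    1.054] [-1.158 -0.346  1.074  2.232  0.819  0.804 -1.069]
 hold [ 0.458 -0.146  0.232] [2.653 0.    1.054] [-1.025 -0.378  0.855  2.391  0.875  0.788 -1.24 ]
```

Run:
```python
from plan import *
r=robot
az=np.radians(72.3);rad=.53
r.move_pose([rad*np.cos(az),rad*np.sin(az),.28],down(2.83))
q=np.array(r.current_q());print(q)
q[0]=.5;r.goto_joints(q)
print("t",r.current_time(),r.current_q(),r.current_position(),r.current_ee_rot())
for d in(0,-.698,-.73):
  for psi in(.465,.465-np.pi):print(psi,d,r.inverse_kinematics([*SEL,.081],down(psi+d)))
```

```text
[-1.444  0.14   0.067  1.869 -0.01   1.131 -0.114]
t 3.8333 [ 0.499  0.141  0.067  1.869 -0.011  1.131 -0.114] [ 0.412 -0.333  0.28 ] [ 3.141 -0.     0.888]
0.465 0 [ 0.404  0.417  0.048  1.994 -0.029  0.731 -0.637]
-2.6765926535897933 0 [ 0.691  0.433 -0.306  1.976  0.185  0.758  2.312]
0.465 -0.698 [ 0.333  0.419  0.135  1.998 -0.082  0.729 -1.286]
-2.6765926535897933 -0.698 [ 0.613  0.425 -0.21   1.981  0.126  0.748  1.666]
0.465 -0.73 [ 0.33   0.419  0.138  1.999 -0.084  0.729 -1.316]
-2.6765926535897933 -0.73 [ 0.608  0.424 -0.204  1.981  0.123  0.747  1.637]
```

Run:
```python
from plan import *
import cv2
r=robot
r.move_pose([*SEL,.16],down(.465))
print("c",r.servo_line([*SEL,.080],feed=.06,contact_N=8))
r.grasp();print("w",r.current_width(),r.current_finger_force(),r.current_ft_force(),r.current_position(),r.current_time())
for k in range(1,6):
    r.servo_line([*SEL,.080],rot=down(.465-.72*k/5),feed=.05)
print(r.current_ee_rot(),r.current_torque(),r.current_ft_force(),r.current_time())
r.gripper_open();r.pause(.3)
r.servo_line([*SEL,.17],feed=.15)
r.move_pose([.40,-.22,.28],down(-.2))
im=r.read_camera("top");cv2.imwrite("pics/top1.png",im[:,:,::-1])
s=r.read_camera("scene");cv2.imwrite("pics/scene1.png",s[:,:,::-1])
f=lambda im,x,y:cv2.resize(im[y:y+60,x:x+60,::-1],(400,400),interpolation=cv2.INTER_CUBIC)
cv2.imwrite("pics/sel.png",np.hstack([f(im,415,245),f(s,365,320)]));print(r.current_time())
```

```text
c False
w 0.012882142284749116 29.929388165473938 [ 2.192 -4.617 -4.053] [ 0.474 -0.296  0.08 ] 7.15
[ 3.141 -0.001 -0.256] [-1.26  -0.385  0.218] [ 1.954 -5.856 -2.34 ] 8.6083
11.7083
```

View pics/sel.png

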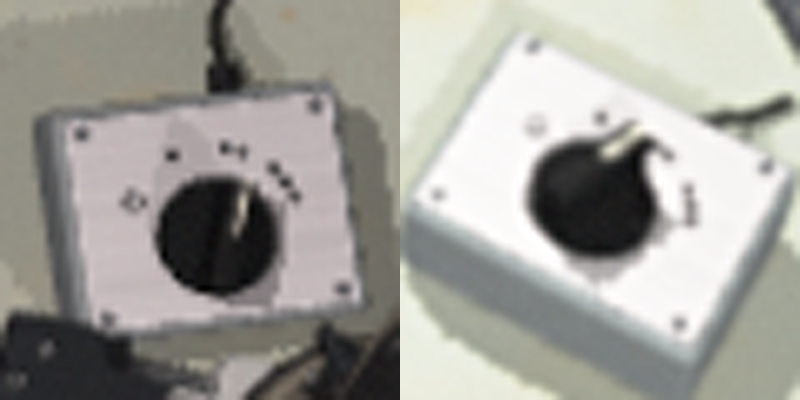

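The selector's pointer now sits on the two-dot mark: in the left panel it runs from (237,235) to (248,190). Next is the tile.

Run:
```python
from plan import *
r=robot;psi=rack[2]+np.pi/2
q=np.array(r.current_q());q[0]=-.6;q[6]=.8;r.goto_joints(q)
print(r.current_position(),r.current_ee_rot(),r.current_time())
r.move_pose([*TIL,.19],down(psi));print(r.current_q())
print("c",r.servo_line([*TIL,TZ],feed=.08,contact_N=6),r.current_position())
r.grasp();print("w",r.current_width(),r.current_finger_force(),r.current_ft_force(),r.current_time())
if .006<r.current_width()<.013:
    r.servo_line([*TIL,.27],feed=.08);print("lift",r.current_width(),r.current_ft_force(),r.current_time(),r.current_q())
    for d in(.12,.2):
        p,o=hold(psi,d);print(p,o,r.inverse_kinematics(p,o))
    q=np.array(r.current_q())
```

```text
[0.446 0.101 0.278] [-3.139 -0.001  2.731] 13.6917
[-0.796  0.39   0.063  1.745 -0.027  1.007  0.463]
c False [0.505 0.382 0.101]
w 0.008914961202915458 29.99962605535984 [-0.482 -0.072 -1.314] 17.375
lift 0.008717961038188518 [-0.04  -0.74  -2.125] 19.65 [-0.803  0.324  0.068  1.659 -0.024  1.16   0.459]
[ 0.519 -0.18   0.27 ] [-2.653 -0.    -2.087] [-0.343 -0.086  0.42   2.21   0.422  0.601  2.408]
[ 0.458 -0.146  0.232] [-2.653 -0.    -2.087] [-0.41  -0.181  0.374  2.373  0.586  0.586  2.161]
```

Run:
```python
from plan import *
import cv2
r=robot;psi=rack[2]+np.pi/2
p,o=hold(psi,.19);p2=p+np.array([0,0,.06])
print(r.inverse_kinematics(p2,o))
r.move_pose(p2,o);print(r.current_time(),r.current_position())
r.servo_line(p,feed=.1)
p,o=hold(psi,.12);r.servo_line(p,rot=o,feed=.06);r.pause(.5)
print(p,r.current_position(),o,r.current_ee_rot(),r.current_width(),r.current_ft_force(),r.current_time())
print(r.current_q())
out=[]
for n,x,y in(("top",395,150),("scene",355,180)):
    im=r.read_camera(n)[:,:,::-1];cv2.imwrite(f"pics/{n}2.png",im)
    v=np.ascontiguousarray(cv2.resize(im[y:y+120,x:x+100],(400,480),interpolation=cv2.INTER_CUBIC));out.append((n,x,y,v))
exec(open("fit.py").read().split("def crop")[0].split("import robot")[1])
F=LENS-.12*LX
c=np.array([[0,.035,-.05],[0,.035,.05],[0,-.035+.022,.05],[0,-.035,.028],[0,-.035,-.05]])
for n,x,y,v in out:
    for dx in(0,.009):
        k=(proj(n,F+(c+[dx,0,0])@RT.T)-[x,y]+.5)*4-.5
        cv2.polylines(v,[np.round(k*16).astype(int)],True,(0,255,255),1,cv2.LINE_AA,4)
cv2.imwrite("pics/hold.png",np.hstack([v for *_,v in out]))
```

```text
[-0.446 -0.263  0.387  2.27   0.527  0.759  2.252]
21.5833 [ 0.466 -0.149  0.297]
[ 0.519 -0.18   0.27 ] [ 0.519 -0.18   0.27 ] [-2.653 -0.    -2.087] [-2.653 -0.    -2.087] 0.009061011299873052 [ 0.603 -0.365 -2.204] 24.15
[-0.444 -0.098  0.515  2.214  0.444  0.608  2.389]
```

View pics/hold.png

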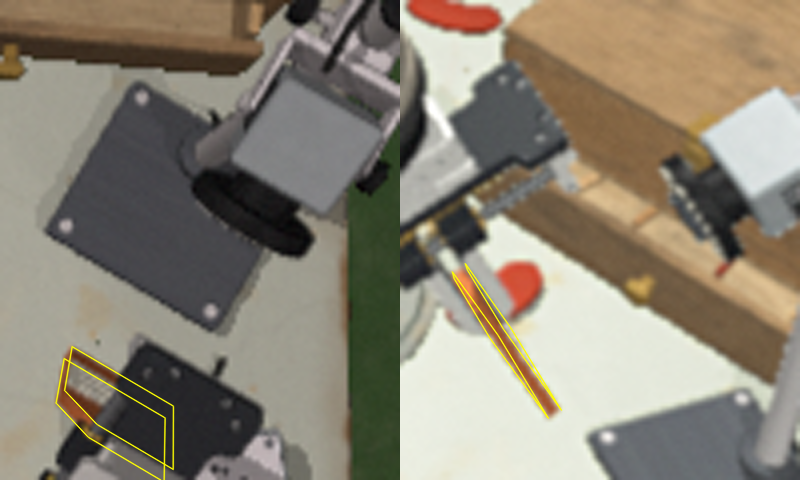

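The held tile sits on the predicted outline to within about a pixel in both views: cut corner up, parallel to the ring-light disc. The arm is clear of the stand, so I'm handing the job in.

Run:
```python
from station import robot
print(abs(robot.current_qvel()).max(),robot.current_width(),robot.close_job())
```

```text
the job is handed in; nothing more can be done
0.0019612419044348958 0.008872505061703269 None
```

I handed the job in at about 24 s: the selector is on two dots, and the one-corner tile is held still on the lens axis, 12 cm from the lens; the camera tilt is estimated at 28° (±2°), and I didn't re-check the other tiles, pot or rib by camera afterwards, though no unexpected contact force showed.

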